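Size a pump piston in the stepped bore gauge

ROBOT

A 7-joint arm with a two-finger parallel gripper is mounted at the origin on the work surface. World frame = base frame: x ahead of the robot, y to its left, z up, the work surface at z = 0. Lengths are in m, angles in rad, forces in N, time in s.
With the tool pointing down it reaches from about 0.425 to 1.025 m from the base axis. Payload 9.4 kg.
Tool frame: the origin (TCP) lies at the very end of the fingers, on their centre line; the grasp point (between the pads) lies pinch_z behind it (pinch_z is the distance from the TCP to the grasp point, in m); z points along the fingers, y is the direction in which the jaws open and shut (so a half turn about z gives the same grasp; the last joint's range is limited). The gripper opens to 85 mm and grips with 20 to 120 N. Pads are 22 mm wide; open, the fingers measure 114 mm over their backs; the gripper's body (76 mm by 85 mm) begins 54 mm behind the grasp point. The pads swing forward as they close: fully open they stand 13 mm farther back than shut.
Start: joints at [1.066, 0.599, -0.003, 1.599, 0.002, 0.943, -0.08], TCP at [0.301, -0.66, 0.231] pointing down, gripper open.
Joint ranges: [-2.57, 2.57], [-0.35, 1.97], [-1.29, 1.29], [0.11, 2.56], [-1.05, 4.19], [0.11, 1.86], [-2.63, 2.63]. Speed limits (rad/s): [2.22, 2.22, 3.01, 3.01, 3.14, 3.14, 3.14].

INTERFACE

Orientations are given as a unit quaternion [w, x, y, z].
In Python, from plant import * gives the robot as it stands.
- The arm moves only by the shell command python3 -m creep 'ROWS' [FORCE]. ROWS is JSON, a list of rows, each a list of 3 entries, a list of its own where there are three numbers: the shift along the tool's x, y, z in mm, then the turn about the tool's z in degrees, then the opening in per cent of the stroke, from 0 (shut) to 100 (fully open). A call has 1 to 8 rows; each row is the pose to reach, as a shift and turn from the pose commanded when the call began, along the tool's axes at that moment; what a row does not reach only later rows make up. A row lasts 1/12 s, in which the tool goes at most 41.7 mm and 7.16 degrees, less where a joint would pass 70% of its speed; a pose out of reach is approached as far as the arm can. A call with a gripper value outside its range is refused whole. The fingers move at their own pace and stop on an object; FORCE is the grip in N (left out, the last holds). Time passes only in rows, so rows that repeat a pose let the fingers close. It gives the time, the measured TCP pose, the force and the opening at its end, in the units of the state.
- observe(): the state, without advancing time (a new reading comes with each control period).
- camera(name): name is "scene" or "side" or "wrist"; returns a dict with "pixels" (420x560x3 uint8, red, green, blue), "z_map" (420x560 float32, m along the optical axis (not along the pixel's ray), 0 where there is no reading), "fx", "fy", "cx", "cy" (pixels), "k1" (the pictures are not rectified: a ray, as slopes to the right and down, at radius r is drawn at 1 + k1 r^2 times it, then the intrinsics apply), "world_to_cam" (4x4, takes a point from world to camera coordinates). Camera axes: x right, y up, looking along -z (the intrinsics and any distortion apply to the point x, -y, -z); pixel columns grow to the right and rows downward; lengths in m; the calibration is good to about 2 mm. A picture is of the moment at which its call begins.
- finish_job(): hands the job in, once; it reports no verdict.
The state is a dict: "time": time; "joint_pos": joint angles; "qd": joint speeds; "tau": joint torques, N m; "position": TCP position; "orientation": TCP orientation; "force": force on the tool from outside, world axes, zero at the start; "wrist_torque": the same for the moment, N m; "opening": opening from 0.0 (shut) to 1.0 (fully open).
Only numpy, scipy, OpenCV 4.12 (cv2) and the standard library are available. Lean on these libraries where they do the work, as an engineer would, in place of code of your own. Each camera call takes 0.05 s, during which the arm holds its last target. There are 200 camera calls.

TASK

Find the size of the spare pump piston that stands alone on the black rubber mat: lift it by its rod and try its foot in the bores of the stepped gauge, setting it down on each in turn from the lowest step (narrowest bore) upward without skipping a step, until it enters. Seat it there fully home and let go. Press gently, never harder than 30 N on the gauge, and leave the two pistons in the white tray and everything else on the bench where they are.

Things in the scene. Friction and masses are not known exactly. Their poses are not given: they have to be found in the camera images.
- piston_a_rod (a point): one of three look-alike steel pump pistons standing upright, 70 mm high, about 110 g: a foot cylinder 30 mm high and on it, coaxial, a plain rod 14 mm thick, 40 mm long. This point: on the rod's axis, 54 mm above the underside, 24 mm above the shoulder, 16 mm below the rod's top; grip here, fingertips above the shoulder. z is its axis, up
- piston_a_foot (a point): centre of the underside of the foot cylinder of the piston of piston_a_rod, 54 mm below that point; z is its axis, up. The pistons differ only in the foot's diameter, which is not told (20 to 33 mm, at least 4 mm apart) and is to be found by trying. Lower edge chamfered 1 mm
- piston_a: the same piston as piston_a_rod; origin at the centre of its underside
- piston_b_rod (a point): one of three look-alike steel pump pistons standing upright, 70 mm high, about 110 g: a foot cylinder 30 mm high and on it, coaxial, a plain rod 14 mm thick, 40 mm long. This point: on the rod's axis, 54 mm above the underside, 24 mm above the shoulder, 16 mm below the rod's top; grip here, fingertips above the shoulder. z is its axis, up
- piston_b_foot (a point): centre of the underside of the foot cylinder of the piston of piston_b_rod, 54 mm below that point; z is its axis, up. The pistons differ only in the foot's diameter, which is not told (20 to 33 mm, at least 4 mm apart) and is to be found by trying. Lower edge chamfered 1 mm
- piston_b: the same piston as piston_b_rod; origin at the centre of its underside
- piston_c_rod (a point): one of three look-alike steel pump pistons standing upright, 70 mm high, about 110 g: a foot cylinder 30 mm high and on it, coaxial, a plain rod 14 mm thick, 40 mm long. This point: on the rod's axis, 54 mm above the underside, 24 mm above the shoulder, 16 mm below the rod's top; grip here, fingertips above the shoulder. z is its axis, up
- piston_c_foot (a point): centre of the underside of the foot cylinder of the piston of piston_c_rod, 54 mm below that point; z is its axis, up. The pistons differ only in the foot's diameter, which is not told (20 to 33 mm, at least 4 mm apart) and is to be found by trying. Lower edge chamfered 1 mm
- piston_c: the same piston as piston_c_rod; origin at the centre of its underside
- mat: black rubber mat, 100 x 90 x 4 mm, fixed; the piston to be sized stands alone on it, within 20 mm of its centre. Origin at the centre of the mat's underside
- tray: low white tray, 140 x 80 mm, floor 4 mm thick, rim 9 mm high, fixed; the other two pistons stand on it. Origin at the centre of its underside
- gauge: fixed base plate, 190 x 64 mm, any yaw (origin: centre of underside). On it an aluminium staircase block, 176 x 54 mm, sprung: it sinks 1 mm per 5 N, 5 mm at most. Four steps 44 mm apart along y, rising to +y, tops 40, 46, 52, 58 mm above the table, each with a blind bore 16 mm deep, 21.2, 25.2, 29.2, 33.2 mm wide. A piston has 1.2 mm play in its own bore, dips under 2 mm in narrower ones
- bore1 (a point): centre of the mouth of the gauge's bore on the lowest step, narrowest bore, level with the step's top; z up along the bore's axis, the floor of the bore is 16 mm below
- bore2 (a point): centre of the mouth of the gauge's bore on the second step, level with the step's top; z up along the bore's axis, the floor of the bore is 16 mm below
- bore3 (a point): centre of the mouth of the gauge's bore on the third step, level with the step's top; z up along the bore's axis, the floor of the bore is 16 mm below
- bore4 (a point): centre of the mouth of the gauge's bore on the highest step, widest bore, level with the step's top; z up along the bore's axis, the floor of the bore is 16 mm below
- bottle: amber glass bottle, 64 mm wide, 130 mm high; a bystander. Origin at the centre of its underside
- beaker: glass beaker, 72 mm wide, 85 mm high; a bystander. Origin at the centre of its underside
- jar: white jar, 52 mm wide, 60 mm high; a bystander. Origin at the centre of its underside
- screwdriver: screwdriver lying down; a bystander. Origin at the centre of its underside (screwdriver, spanner: near the middle of the handle)
- collar: small steel collar, 28 mm outside, 7 mm high, lying on the mat near a corner; a bystander. Origin at the centre of its underside
- spanner: steel spanner lying down; a bystander. Origin at the centre of its underside (screwdriver, spanner: near the middle of the handle)
- dish: flat glass dish, 90 mm wide, 16 mm high; a bystander. Origin at the centre of its underside
Mind the look-alikes: they are no part of the job. What is shaped like the piston_b but red is not meant.

How it is judged:
By the outcome, as a careful person would: the job done as asked, in the order asked, and still so for the second after the job is handed in, with the robot touching nothing.
It also fails if it takes over 67 s, if anything falls off the work surface, if the arm or the gripper's body presses on something with over 40 N, if the wrist force passes 120 N, or if a joint passes its speed limit or range.

## Working session

There is one attempt and no reset: what is moved stays moved. The work goes in short steps, Python scripts to look and compute and a shell command to move; the robot and the scene stay as the last step left them, time stands still between calls to the robot, and variables do not carry over. Pictures are saved under pics/ and viewed, about 8 in all and at most 12, crops included, and the job is handed in when it is done.

```bash
mkdir -p pics; ls; python3 - <<'E'
from plant import *
import cv2,numpy as np
s=observe();print({k:np.round(v,3).tolist() for k,v in s.items()})
for n in("scene","side"):
    c=camera(n);cv2.imwrite(f"pics/{n}0.png",c["pixels"][:,:,::-1]);np.savez(f"{n}0.npz",**c)
    print(n,c["fx"],c["cx"],c["cy"],c["k1"],np.round(c["world_to_cam"],3).tolist())
E
```

```text
pics
{'time': 0.0, 'joint_pos': [1.066, 0.6, -0.003, 1.6, 0.002, 0.943, -0.08], 'qd': [0.001, 0.0, 0.0, -0.001, -0.001, 0.001, -0.001], 'tau': [0.0, -77.644, 1.565, -25.8, 0.012, 0.009, -0.0], 'position': [0.301, -0.659, 0.23], 'orientation': [-0.001, 0.977, 0.212, -0.0], 'force': [-0.517, -0.224, -0.457], 'wrist_torque': [0.015, -0.033, -0.035], 'opening': 0.998}
scene 479.0701508040486 286.6663770036913 212.66390255076442 -0.1337004016361582 [[-0.492, 0.871, -0.008, 0.287], [-0.561, -0.31, 0.768, 0.293], [0.666, 0.382, 0.641, -1.588], [0.0, 0.0, 0.0, 1.0]]
side 484.87322995828214 284.0380079382888 209.5837162775722 -0.013808913749468665 [[-0.716, -0.698, -0.015, 0.423], [0.409, -0.437, 0.801, -0.292], [-0.565, 0.568, 0.598, -0.772], [0.0, 0.0, 0.0, 1.0]]
```

View pics/scene0.png

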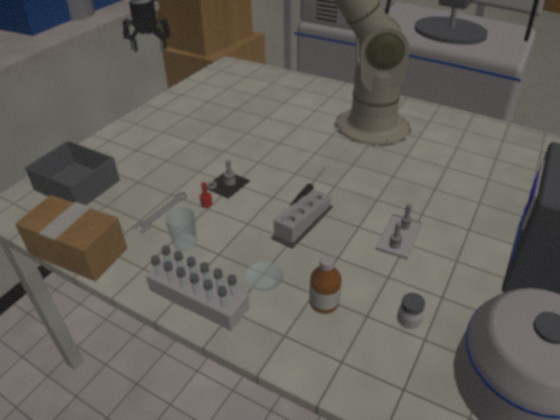

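View pics/side0.png

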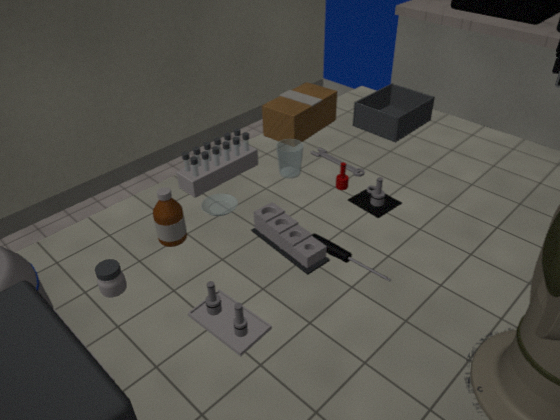

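The scene view shows the mat with its piston at about (229,178) and the gauge at (303,215). It also shows the tray with its two pistons at (400,232) and a red decoy at (206,196). In the side view the piston is at (378,195) and the gauge at (289,235), with its low step probably at one end. Next I measure them from both views.

```bash
cat > h.py <<'E'
import numpy as np,cv2
def rays(c,uv):
    K=np.array([[c["fx"],0,c["cx"]],[0,c["fy"],c["cy"]],[0,0,1.]])
    p=cv2.undistortPoints(np.float64(uv).reshape(-1,1,2),K,np.array([float(c["k1"]),0,0,0]))[:,0]
    d=np.c_[p[:,0],-p[:,1],-np.ones(len(p))]
    return d
def world(c,pc):
    T=np.linalg.inv(c["world_to_cam"]); return pc@T[:3,:3].T+T[:3,3]
def cloud(c,box=None):
    h,w=c["z_map"].shape
    x0,y0,x1,y1=box or (0,0,w,h)
    u,v=np.meshgrid(np.arange(x0,x1),np.arange(y0,y1)); uv=np.c_[u.ravel(),v.ravel()]
    z=c["z_map"][y0:y1,x0:x1].ravel(); k=z>0
    return uv[k],world(c,rays(c,uv[k])*z[k,None])
def onplane(c,uv,h):
    T=np.linalg.inv(c["world_to_cam"]); d=rays(c,uv)@T[:3,:3].T; o=T[:3,3]
    return o+d*((h-o[2])/d[:,2])[:,None]
E
python3 - <<'E'
from h import *
for n,boxes in(("scene",{"rod":(218,155,240,186),"gauge":(265,180,345,245),"tray":(375,200,425,255)}),("side",{"rod":(366,172,392,206),"gauge":(245,195,335,275),"tray":(190,275,275,355)})):
    c=dict(np.load(n+"0.npz"))
    for k,b in boxes.items():
        uv,P=cloud(c,b)
        if k!="gauge":
            m=P[:,2]>.045 if k=="rod" else P[:,2]>.055
            print(n,k,m.sum(),P[m].mean(0).round(4),P[m].min(0).round(4),P[m].max(0).round(4))
        else:
            m=(P[:,2]>.036)&(P[:,2]<.066); print(n,k,m.sum(),P[m].mean(0).round(4))
            r=cv2.minAreaRect(P[m][:,:2].astype(np.float32)*1000);print(r)
            q=P[m]; A=np.c_[q[:,:2],np.ones(len(q))];print("grad",np.linalg.lstsq(A,q[:,2],rcond=None)[0])
        print(n,k,"zmin",np.percentile(P[:,2],[2,50,99]).round(4))
    im=c["pixels"][:,:,::-1]
    b=boxes["gauge"]; g=cv2.resize(im[b[1]:b[3],b[0]:b[2]],None,fx=5,fy=5,interpolation=cv2.INTER_CUBIC)
    cv2.imwrite(f"pics/{n}_g.png",g)
a=cv2.imread("pics/scene_g.png");b=cv2.imread("pics/side_g.png");H=max(a.shape[0],b.shape[0]);W=a.shape[1]+b.shape[1]
o=np.zeros((H,W,3),np.uint8);o[:a.shape[0],:a.shape[1]]=a;o[:b.shape[0],a.shape[1]:]=b
o=cv2.resize(o,None,fx=min(1,795/W),fy=min(1,795/W)); cv2.imwrite("pics/g.png",np.minimum(255,o.astype(int)*2).astype(np.uint8))
E
```

```text
scene rod 57 [ 0.5038 -0.2287  0.0632] [ 0.4971 -0.2384  0.0459] [ 0.5093 -0.2236  0.0767]
scene rod zmin [-0.0024  0.0033  0.0747]
scene gauge 1123 [0.568  0.0285 0.0475]
((551.2228393554688, 27.85134506225586), (57.441287994384766, 180.33941650390625), 84.98033905029297)
grad [ 0.06849634 -0.03993734  0.00971352]
scene gauge zmin [-0.003   0.0015  0.0586]
scene tray 113 [0.4871 0.2613 0.0676] [0.4363 0.2537 0.0552] [0.5316 0.268  0.0769]
scene tray zmin [-0.0033  0.0018  0.0734]
side rod 80 [ 0.4985 -0.2258  0.0632] [ 0.4927 -0.2359  0.0458] [ 0.5089 -0.2199  0.0772]
side rod zmin [-0.0008  0.0046  0.0753]
side gauge 1678 [0.5503 0.0302 0.0474]
((548.6998291015625, 27.580917358398438), (57.33722686767578, 180.6090545654297), 85.18975830078125)
grad [ 0.08263448 -0.04965336  0.00344082]
side gauge zmin [-0.0011  0.0027  0.0595]
side tray 203 [0.4788 0.2625 0.0686] [0.4364 0.2537 0.055 ] [0.5283 0.2687 0.078 ]
side tray zmin [-0.0013  0.0024  0.074 ]
```

View pics/g.png

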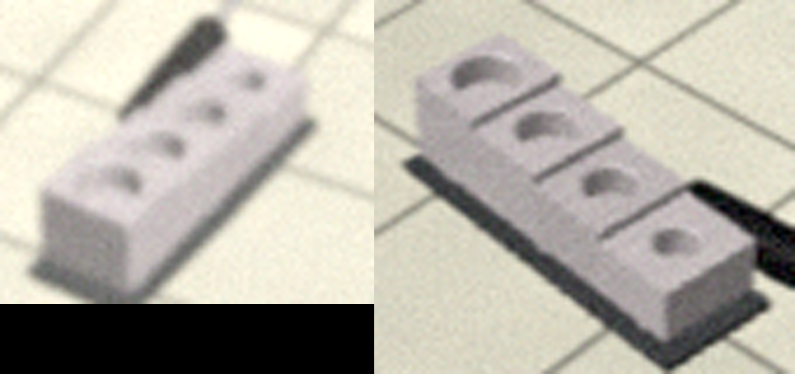

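The crop shows the gauge nearly along world x, with its narrow low step nearest the robot (right end in the side view, about (675,240) in the crop). Now I compute the first moves.

```bash
cat >> h.py <<'E'
def totool(dw,q):
    from scipy.spatial.transform import Rotation as R
    return R.from_quat([q[1],q[2],q[3],q[0]]).inv().apply(dw)*1000
E
python3 - <<'E'
from h import *
import plant
from plant import *
print([k for k in dir(plant) if not k.startswith("_")], getattr(plant,"pinch_z",None))
s=observe();q=s["orientation"]
print(totool(np.array([.500,-.229,.23])-s["position"],q).round(1))
c=camera("wrist");T=np.linalg.inv(c["world_to_cam"]);print("cam rel tcp (tool)",totool(T[:3,3]-s["position"],q).round(1),"look",totool(-T[:3,2],q).round()/1000)
c=dict(np.load("side0.npz"));r=cv2.boxPoints(((548.7,27.6),(57.3,180.6),85.19));print(r.round())
print("bottle",onplane(c,[[172,240],[168,190]],0).round(3),"red",onplane(c,[[342,188]],0).round(3),"collar",onplane(c,[[372,190]],.007).round(3),"mat c",onplane(c,[[375,202]],.004).round(3))
c=dict(np.load("scene0.npz"))
print("bottle",onplane(c,[[325,308]],0).round(3),"red",onplane(c,[[206,205]],0).round(3),"collar",onplane(c,[[212,184]],.007).round(3),"beaker",onplane(c,[[184,245]],0).round(3))
E
```

```text
['Unreachable', 'camera', 'finish_job', 'observe', 'pinch_z'] 0.0187
[ 359.9 -308.7    0.9]
cam rel tcp (tool) [  84.2    1.  -143.5] look [-0.327  0.001  0.945]
[[456.   7.]
 [636.  -9.]
 [641.  49.]
 [461.  64.]]
bottle [[0.754 0.193 0.   ]
 [0.927 0.083 0.   ]] red [[ 0.605 -0.229  0.   ]] collar [[ 0.538 -0.265  0.007]] mat c [[ 0.505 -0.231  0.004]]
bottle [[0.77  0.198 0.   ]] red [[ 0.613 -0.229  0.   ]] collar [[ 0.536 -0.265  0.007]] beaker [[ 0.763 -0.183  0.   ]]
```

```bash
python3 -m creep '[[[30,-26,0],3,100],[[60,-51,0],6,100],[[90,-77,0],9,100],[[120,-103,0],12,100],[[150,-128,0],15,100],[[180,-154,0],18,100],[[210,-180,0],21,100],[[240,-205,0],24,60]]'
```

```text
time: 0.82
position: [0.4344, -0.3716, 0.2312]
orientation: [-0.0, 1.0, 0.003, -0.0]
force: [1.4, -0.4, 0.2]
opening: 0.885
```

```bash
python3 -m creep '[[[14,-30,0],1,50],[[28,-60,0],2,50],[[42,-90,0],3,50],[[56,-120,0],4,50],[[70,-143,0],5,50],[[70,-143,0],5,50],[[70,-143,0],5,50]]' && python3 - <<'E'
from h import *
from plant import *
c=camera("wrist");cv2.imwrite("pics/w1.png",c["pixels"][:,:,::-1]);np.savez("w1.npz",**c)
uv,P=cloud(c)
m=(P[:,2]>.045)&(P[:,2]<.085)&(abs(P[:,0]-.5)<.03)&(abs(P[:,1]+.23)<.03)
q=P[m];u=uv[m];print(m.sum(),q.mean(0).round(4));t=q[:,2]>.069
print("top",t.sum(),q[t].mean(0).round(4),cv2.minEnclosingCircle(q[t][:,:2].astype(np.float32)*1000),u[t].min(0),u[t].max(0), np.median(q[t][:,2]))
E
```

```text
time: 1.4
position: [0.5036, -0.2283, 0.2311]
orientation: [-0.0, 0.999, -0.037, -0.0]
force: [-0.5, -0.6, -0.6]
opening: 0.501
302 [ 0.5018 -0.2312  0.069 ]
top 208 [ 0.5003 -0.2311  0.0744] ((499.88568115234375, -231.0601348876953), 7.08779764175415) [281 184] [295 200] 0.07456915468648093
```

View pics/w1.png

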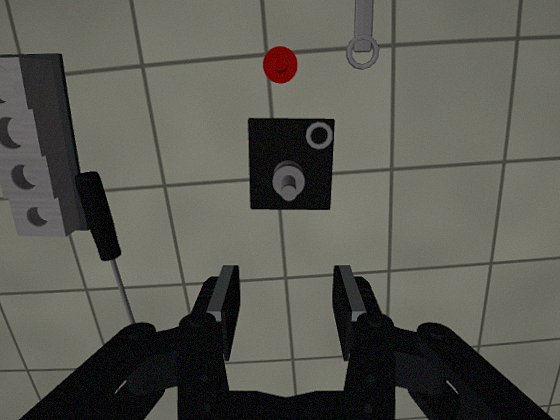

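The wrist view shows the rod top centred at (288,192) and the collar at (319,134), with the red decoy well clear at (281,65). The gauge is at the left edge. I descend to grip next.

```bash
python3 -m creep '[[[-3.5,3,30],0,50],[[-3.5,3,60],0,50],[[-3.5,3,90],0,50],[[-3.5,3,120],0,50],[[-3.5,3,150],0,50],[[-3.5,3,170],0,50],[[-3.5,3,184],0,50],[[-3.5,3,192],0,50]]' 40; python3 -m creep '[[[0,0,0],0,50],[[0,0,0],0,50]]'; python3 -m creep '[[[0,0,0],0,0],[[0,0,0],0,0],[[0,0,0],0,0],[[0,0,0],0,0],[[0,0,0],0,0],[[0,0,0],0,0],[[0,0,0],0,0],[[0,0,0],0,0]]' 40
```

```text
time: 2.12
position: [0.4974, -0.2342, 0.0373]
orientation: [-0.0, 0.999, -0.04, -0.001]
force: [-0.5, 0.4, 0.2]
opening: 0.505
time: 2.28
position: [0.4987, -0.2337, 0.0394]
orientation: [0.0, 0.999, -0.04, -0.0]
force: [0.9, -0.7, 0.7]
opening: 0.496
time: 2.95
position: [0.4994, -0.2328, 0.0399]
orientation: [0.0, 0.999, -0.039, 0.0]
force: [-0.3, 0.5, 6.7]
opening: 0.151
```

```bash
python3 -m creep '[[[0,0,-5],0,0],[[0,0,-15],0,0],[[0,0,-35],0,0],[[0,0,-60],0,0],[[0,0,-90],0,0],[[0,0,-120],0,0],[[0,0,-150],0,0],[[0,0,-150],0,0]]' && python3 -m creep '[[[2,-20,0],0,0],[[4,-55,0],0,0],[[7,-90,0],0,0],[[10,-130,0],0,0],[[13,-170,0],0,0],[[16,-210,0],0,0],[[19,-245,0],0,0],[[20,-265,0],0,0]]' && python3 -m creep '[[[0,0,0],0,0],[[0,0,0],0,0],[[0,0,0],0,0],[[0,0,0],0,0]]' && python3 - <<'E'
from h import *
from plant import *
c=camera("wrist");cv2.imwrite("pics/w2.png",c["pixels"][:,:,::-1]);np.savez("w2.npz",**c)
s=observe();print(s["position"].round(4) if hasattr(s["position"],"round") else s["position"],s["orientation"],s["opening"],s["force"])
E
```

```text
time: 3.62
position: [0.5011, -0.2338, 0.1952]
orientation: [0.001, 0.999, -0.039, 0.004]
force: [1.4, -0.6, -0.7]
opening: 0.148
time: 4.28
position: [0.54, 0.0348, 0.1896]
orientation: [-0.001, 0.999, -0.037, 0.0]
force: [-0.3, 0.1, -0.9]
opening: 0.147
time: 4.62
position: [0.5394, 0.0284, 0.1894]
orientation: [0.0, 0.999, -0.04, -0.0]
force: [-0.3, 0.4, -1.3]
opening: 0.148
[0.5395 0.0284 0.1894] [ 2.47044175e-04  9.99188809e-01 -4.02698344e-02 -5.68808251e-05] 0.1521359515173084 [ 0.03287169 -0.6934922  -0.10994696]
```

View pics/w2.png

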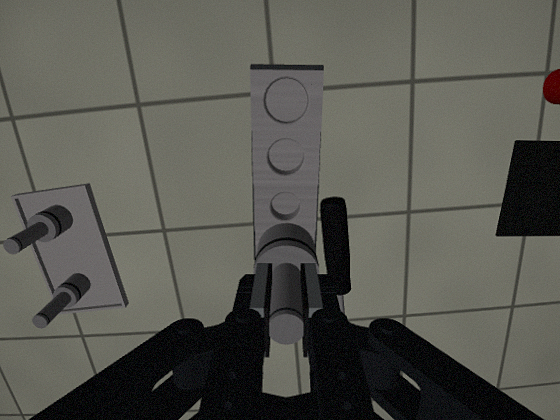

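The wrist view shows the piston held upright, its foot edge at about (286,235) and its rod top at (287,325). Bores 2–4 are at (286,205), (286,156) and (286,100), and bore 1 is hidden behind the foot. I now fit the bores and the held piston.

```bash
cat > bores.py <<'E'
from h import *
from scipy.optimize import least_squares
def fit(c,u0,v0,r0,h,R,show=False):
    g=cv2.GaussianBlur(cv2.cvtColor(c["pixels"],cv2.COLOR_RGB2GRAY).astype(np.float32),(0,0),1)
    th=np.radians(np.arange(0,360,4)); rs=np.arange(r0*.65,r0*1.35,.25)
    U=(u0+np.outer(np.cos(th),rs)).astype(np.float32);V=(v0+np.outer(np.sin(th),rs)).astype(np.float32)
    G=abs(np.gradient(cv2.remap(g,U,V,cv2.INTER_CUBIC),axis=1))
    pts=[]
    for i in range(len(th)):   # all strong local maxima
        k=np.where((G[i,1:-1]>G[i,:-2])&(G[i,1:-1]>=G[i,2:])&(G[i,1:-1]>.5*G[i].max()))[0]+1
        pts+= [(U[i,j],V[i,j]) for j in k]
    P=onplane(c,pts,h)[:,:2]*1000
    x0=onplane(c,[[u0,v0]],h)[0,:2]*1000
    best=None
    for dx in range(-3,4):
        for dy in range(-3,4):
            f=lambda p:np.hypot(P[:,0]-p[0],P[:,1]-p[1])-R
            s=least_squares(f,x0+[dx,dy],loss="cauchy",f_scale=.3)
            if best is None or s.cost<best.cost:best=s;n=(abs(f(s.x))<.6).sum()
    return best.x,n,len(P)
E
python3 - <<'E'
from bores import *
from plant import *
s=observe()
c=dict(np.load("w2.npz"));X=[]
for k,u,v,r,h,R in((4,286,100,22,.058,16.6),(3,286,156,18,.052,14.6),(2,286,205,14,.046,12.6)):
    x,n,N=fit(c,u,v,r,h,R);X.append(x);print(k,x.round(2),n,N)
X=np.array(X);print("d",np.diff(X,axis=0).round(2),np.degrees(np.arctan2(*(X[0]-X[2])[::-1])))
uv,P=cloud(c)
tp=P[:,2]
for k,h in((4,.058),(3,.052),(2,.046)):
    m=(abs(tp-h)<.0025)&(abs(P[:,1]-.03)<.05)&(P[:,0]>.5)&(P[:,0]<.67); 
    print(k,m.sum(),np.median(tp[m]),cv2.minAreaRect(P[m][:,:2].astype(np.float32)*1000))
# held piston
m=(abs(P[:,0]-s["position"][0])<.025)&(abs(P[:,1]-s["position"][1])<.025)&(tp>.14)&(uv[:,0]>240)&(uv[:,0]<335)&(uv[:,1]>215)
q=P[m];t=(q[:,2]>q[:,2].max()-.005);z=np.percentile(q[:,2],99);print("zmax",z)
t=(abs(P[:,2]-z)<.003)&m&(abs(P[:,0]-s["position"][0])<.012)&(abs(P[:,1]-s["position"][1])<.007);print("rodtop",t.sum(),cv2.minEnclosingCircle(P[t][:,:2].astype(np.float32)*1000),uv[t].min(0),uv[t].max(0))
ft=(uv[:,0]>250)&(uv[:,0]<325)&(uv[:,1]>222)&(uv[:,1]<262)&(tp>.13);q=P[ft];print("foot",ft.sum(),q.min(0).round(4),q.max(0).round(4),q.mean(0).round(4))
g=c["pixels"];cv2.imwrite("pics/w2c.png",np.minimum(255,2*cv2.resize(g[60:360,200:370,::-1],None,fx=2,fy=2,interpolation=cv2.INTER_CUBIC).astype(int)).astype(np.uint8))
E
```

```text
4 [616.29  21.14] 79 253
3 [571.05  25.3 ] 70 280
2 [527.3   29.38] 75 262
d [[-45.24   4.16]
 [-43.76   4.08]] -5.290647206111945
4 2729 0.05880202576797289 ((615.1212158203125, 20.783891677856445), (53.75163269042969, 44.39596939086914), 84.79054260253906)
3 2652 0.052682620064683966 ((590.209716796875, 23.384571075439453), (54.03893280029297, 82.4132308959961), 84.57460021972656)
2 2495 0.04655986320647071 ((568.4453735351562, 25.727985382080078), (53.9810905456543, 126.51760864257812), 85.23611450195312)
zmax 0.2760403344412709
rodtop 1 ((551.4974975585938, 23.62451934814453), 9.999999747378752e-05) [298 419] [298 419]
foot 1960 [0.54   0.0115 0.1541] [0.5557 0.0428 0.1862] [0.5514 0.0265 0.1757]
```

View pics/w2c.png

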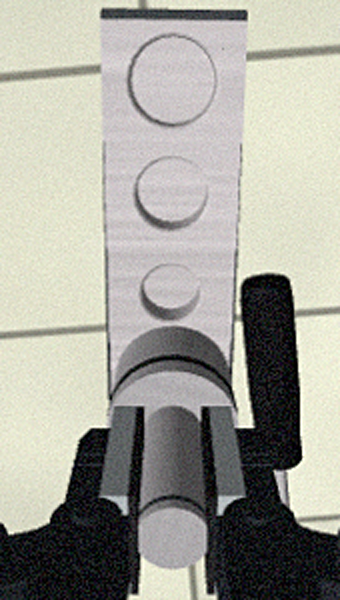

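The crop confirms the block's tilt and a wide foot. Next I fit the rod top and shoulder circles in the same camera to get the piston's offset from the TCP.

```bash
python3 - <<'E'
from bores import *
from plant import *
c=dict(np.load("w2.npz"));s=observe();p=np.array(s["position"])*1000
print("tcp",p.round(2))
for d in (-2,0,2):
    h=.2241+d/1000; print("rodtop",h,[a.round(2) if i==0 else a for i,a in enumerate(fit(c,286,327,17,h,7))])
# shoulder outline: y extremes and front edge from depth on the foot's top annulus
uv,P=cloud(c,(250,215,325,270))
m=(P[:,2]>.150)&(P[:,2]<.195);q=P[m]*1000
f=q[q[:,2]<180]; print("side wall",len(f))
for R in (14,15,16):
    r=least_squares(lambda t:np.hypot(f[:,0]-t[0],f[:,1]-t[1])-R,p[:2],loss="cauchy",f_scale=.5);print(R,r.x.round(2),r.cost)
r=least_squares(lambda t:np.hypot(f[:,0]-t[0],f[:,1]-t[1])-t[2],[*p[:2],15],loss="cauchy",f_scale=.5);print(r.x.round(2),r.cost,"z",f[:,2].min(),np.percentile(q[:,2],[50,95,99]))
E
```

```text
tcp [539.52  28.4  189.41]
rodtop 0.2221 [array([537.42,  27.57]), np.int64(157), 260]
rodtop 0.2241 [array([538.95,  27.48]), np.int64(163), 260]
rodtop 0.2261 [array([540.5 ,  27.43]), np.int64(153), 260]
side wall 1043
14 [541.25  27.3 ] 70.17700611473646
15 [540.14  27.4 ] 36.870479106173626
16 [538.99  27.49] 20.065433106466305
[539.    27.49  15.99] 20.064283762926216 z 154.05604208125948 [182.08286018 187.47806843 194.40209835]
```

The foot measures about 32 mm, the piston hangs upright, and its axis is consistent with the TCP. So bore 4 is expected, but I try 1, 2 and 3 first as asked. First set-down is on bore 1.

```bash
python3 -m creep '[[[-25,-1,0],0,0],[[-55.5,-1.5,10],0,0],[[-55.5,-1.5,40],0,0],[[-55.5,-1.5,75],0,0],[[-55.5,-1.5,100],0,0],[[-55.5,-1.5,108],0,0],[[-55.5,-1.5,108],0,0],[[-55.5,-1.5,108],0,0]]'; python3 -m creep '[[[0,0,2],0,0],[[0,0,4],0,0],[[0,0,5],0,0],[[0,0,6],0,0],[[0,0,6.5],0,0],[[0,0,7],0,0],[[0,0,7],0,0],[[0,0,7],0,0]]'
```

```text
time: 5.33
position: [0.4847, 0.035, 0.0816]
orientation: [0.0, 0.999, -0.04, -0.0]
force: [-0.2, 0.4, -1.0]
opening: 0.146
time: 6.0
position: [0.4849, 0.0359, 0.0746]
orientation: [-0.0, 0.999, -0.039, 0.0]
force: [-0.3, -0.4, 6.2]
opening: 0.151
```

Contact on bore 1 at 6–7 N with no entry (underside at about 39 mm on the sprung block). On to bore 2.

```bash
python3 -m creep '[[[0,0,0.5],0,0],[[0,0,-10],0,0],[[0,0,-25],0,0],[[22,0.2,-28],0,0],[[44,0.5,-25],0,0],[[44,0.5,-16],0,0],[[44,0.5,-13],0,0],[[44,0.5,-13],0,0]]'; python3 -m creep '[[[0,0,2],0,0],[[0,0,4],0,0],[[0,0,5],0,0],[[0,0,6],0,0],[[0,0,6.5],0,0],[[0,0,7],0,0],[[0,0,7.5],0,0],[[0,0,7.5],0,0]]'
```

```text
time: 6.67
position: [0.5269, 0.0318, 0.0862]
orientation: [0.0, 0.999, -0.039, -0.001]
force: [-0.1, -0.2, -0.7]
opening: 0.153
time: 7.33
position: [0.528, 0.0318, 0.0801]
orientation: [-0.0, 0.999, -0.039, -0.0]
force: [-2.6, -0.0, 7.6]
opening: 0.148
```

```bash
python3 -m creep '[[[0,0,0],0,0],[[0,0,-10],0,0],[[0,0,-25],0,0],[[22,0.2,-28],0,0],[[44,0.5,-25],0,0],[[44,0.5,-16],0,0],[[44,0.5,-13.5],0,0],[[44,0.5,-13.5],0,0]]'; python3 -m creep '[[[0,0,2],0,0],[[0,0,4],0,0],[[0,0,5],0,0],[[0,0,6],0,0],[[0,0,6.5],0,0],[[0,0,7],0,0],[[0,0,7.5],0,0],[[0,0,7.5],0,0]]'
```

```text
time: 8.0
position: [0.5711, 0.0278, 0.0926]
orientation: [0.0, 0.999, -0.039, -0.001]
force: [-0.7, 0.5, -0.6]
opening: 0.155
time: 8.67
position: [0.5719, 0.0279, 0.0862]
orientation: [-0.0, 0.999, -0.039, -0.0]
force: [-3.4, 0.5, 8.0]
opening: 0.153
```

Bores 2 and 3 also refused it (8 N, underside at step height). I lift and remeasure bore 4 and the held piston together before the last try.

```bash
python3 -m creep '[[[0,0,-10],0,0],[[0,0,-30],0,0],[[0,0,-30],0,0],[[0,0,-30],0,0],[[0,0,-30],0,0],[[0,0,-30],0,0],[[0,0,-30],0,0]]'; python3 - <<'E'
from bores import *
from plant import *
c=camera("wrist");np.savez("w3.npz",**c);ps=[observe()["position"]]
for i in range(3): camera("wrist");ps.append(observe()["position"])
p=np.mean(ps,0)*1000;print("tcp",p.round(2),np.std(ps,0)*1000,observe()["orientation"])
def px(w):
    T=c["world_to_cam"];q=T[:3,:3]@(np.array(w)/1000)+T[:3,3];a,b=q[0]/-q[2],-q[1]/-q[2];k=1+c["k1"]*(a*a+b*b);return c["cx"]+c["fx"]*a*k,c["cy"]+c["fy"]*b*k
b=px([615.3,21.2,58]);e=px([615.3,37.8,58]);r=np.hypot(b[0]-e[0],b[1]-e[1]);print("bore4 px",b,r)
for k in range(2):
    x,n,N=fit(c,*b,r,.058,16.6);print("bore4",x.round(2),n,N);b=px([*x,58])
zt=p[2]+34.7;t=px([p[0]-.5,p[1]-.9,zt]);print("rodtop px",t,fit(c,*t,17,zt/1000,7))
uv,P=cloud(c,(250,215,325,275));zu=p[2]-35.3
m=(P[:,2]*1000>zu+1)&(P[:,2]*1000<zu+26);f=P[m]*1000
r=least_squares(lambda q:np.hypot(f[:,0]-q[0],f[:,1]-q[1])-16,p[:2],loss="cauchy",f_scale=.5);print("foot",len(f),r.x.round(2),f[:,2].min())
uv,P=cloud(c);m=(abs(P[:,2]-.0588)<.0022)&(abs(P[:,0]-.615)<.03)&(abs(P[:,1]-.021)<.04);print(cv2.minAreaRect(P[m][:,:2].astype(np.float32)*1000))
g=np.ascontiguousarray(c["pixels"][:,:,::-1]);cv2.circle(g,(int(b[0]),int(b[1])),2,(0,0,255),-1);cv2.imwrite("pics/w3.png",np.minimum(255,2*g.astype(int)).astype(np.uint8))
E
```

```text
time: 9.25
position: [0.5718, 0.0279, 0.1152]
orientation: [0.0, 0.999, -0.039, -0.001]
force: [0.1, 0.1, -0.4]
opening: 0.152
tcp [571.96  27.88 115.28] [0.07612954 0.01245058 0.07480584] [ 8.31125269e-05  9.99233819e-01 -3.91365185e-02 -3.17842245e-04]
bore4 px (np.float64(289.56836382006713), np.float64(162.3055371644003)) 28.63128787010951
bore4 [614.98  21.48] 107 307
bore4 [615.01  21.48] 104 301
rodtop px (np.float64(285.489841601644), np.float64(328.95404024154027)) (array([571.35064308,  26.89036548]), np.int64(163), 235)
foot 1050 [571.35  27.01] 81.04426720782796
((614.806884765625, 21.118408203125), (54.169586181640625, 44.139930725097656), 84.66171264648438)
```

View pics/w3.png

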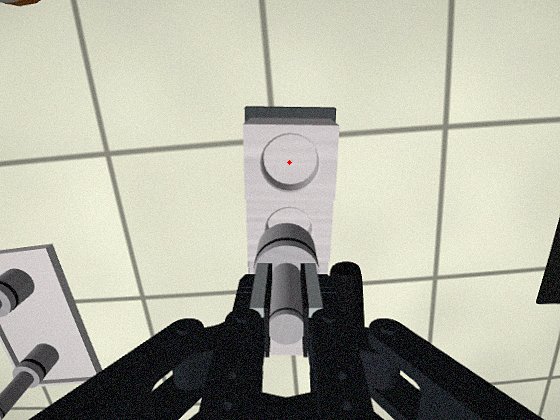

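The red dot sits in the middle of bore 4 at (289,162), with the foot's front edge at (287,225). The shift needed is about 43.9 mm along tool x and 2.1 mm along tool y.

```bash
python3 -m creep '[[[22,1,0],0,0],[[44,2,0],0,0],[[44,2,10],0,0],[[44,2,17],0,0],[[44,2,19],0,0],[[44,2,19],0,0],[[44,2,19],0,0]]'; python3 -m creep '[[[0,0,2],0,0],[[0,0,3],0,0],[[0,0,4],0,0],[[0,0,4.5],0,0],[[0,0,5],0,0],[[0,0,5],0,0],[[0,0,5],0,0]]'
```

```text
time: 10.03
position: [0.615, 0.0226, 0.0965]
orientation: [0.0, 0.999, -0.039, -0.001]
force: [0.4, 0.8, -0.3]
opening: 0.148
time: 10.62
position: [0.6159, 0.0225, 0.0918]
orientation: [0.0, 0.999, -0.039, -0.0]
force: [-0.0, -0.1, -1.8]
opening: 0.15
```

No contact force at 1.5 mm below the step, so it is entering. I continue in short stages.

```bash
python3 -m creep '[[[0,0,1],0,0],[[0,0,2],0,0],[[0,0,3],0,0],[[0,0,4],0,0],[[0,0,4],0,0],[[0,0,4],0,0]]'; python3 -m creep '[[[0,0,1],0,0],[[0,0,2],0,0],[[0,0,2],0,0]]'
```

```text
time: 11.12
position: [0.6158, 0.0225, 0.0876]
orientation: [0.0, 0.999, -0.039, -0.0]
force: [-0.3, -0.2, -0.8]
opening: 0.151
time: 11.37
position: [0.6158, 0.0225, 0.0855]
orientation: [0.0, 0.999, -0.039, -0.0]
force: [0.1, 0.8, -1.9]
opening: 0.154
```

Going freely. Another 8.2 mm should bring it to the floor of the bore.

```bash
python3 -m creep '[[[0,0,1.5],0,0],[[0,0,3],0,0],[[0,0,4.5],0,0],[[0,0,6],0,0],[[0,0,7],0,0],[[0,0,7],0,0]]'; python3 -m creep '[[[0,0,0.5],0,0],[[0,0,1],0,0],[[0,0,1.5],0,0],[[0,0,2],0,0],[[0,0,2],0,0],[[0,0,2],0,0]]'
```

```text
time: 11.87
position: [0.6158, 0.0225, 0.0784]
orientation: [0.0, 0.999, -0.039, -0.0]
force: [-0.1, -0.5, -1.2]
opening: 0.149
time: 12.37
position: [0.616, 0.0225, 0.077]
orientation: [-0.0, 0.999, -0.039, 0.0]
force: [-0.9, -0.4, 4.2]
opening: 0.151
```

It is on the floor: underside at 41.7 mm (expected 42), 4–5 N. I let go, rise and look.

```bash
python3 -m creep '[[[0,0,-0.5],0,0],[[0,0,-0.5],0,20],[[0,0,-0.5],0,30],[[0,0,-0.5],0,40],[[0,0,-0.5],0,45],[[0,0,-0.5],0,45],[[0,0,-0.5],0,45],[[0,0,-0.5],0,45]]'; python3 -m creep '[[[0,0,-3],0,45],[[0,0,-10],0,45],[[0,0,-25],0,45],[[0,0,-50],0,45],[[0,0,-80],0,45],[[0,0,-110],0,45],[[0,0,-110],0,45],[[0,0,-110],0,45]]'; python3 - <<'E'
from bores import *
from plant import *
c=camera("wrist");uv,P=cloud(c);P*=1000
m=(np.hypot(P[:,0]-615,P[:,1]-21.4)<25)&(P[:,2]>90)&(P[:,2]<130);q=P[m];t=q[:,2]>np.percentile(q[:,2],60)-0;zt=np.percentile(q[:,2],80)
t=abs(q[:,2]-zt)<2;print("rod top",zt,cv2.minEnclosingCircle(q[t][:,:2].astype(np.float32)))
m=(np.hypot(P[:,0]-615,P[:,1]-21.4)<17)&(P[:,2]>62)&(P[:,2]<80);print("shoulder z",np.percentile(P[m][:,2],[5,50,95]))
g=c["pixels"][:,:,::-1];cv2.imwrite("pics/w4.png",np.minimum(255,2*g.astype(int)).astype(np.uint8))
c=camera("side");cv2.imwrite("pics/side4.png",np.minimum(255,1.7*cv2.resize(c["pixels"][80:360,170:450,::-1],None,fx=2,fy=2)).astype(np.uint8))
E
```

```text
time: 13.03
position: [0.6159, 0.0225, 0.0772]
orientation: [0.0, 0.999, -0.039, -0.0]
force: [-0.3, 0.7, -0.6]
opening: 0.452
time: 13.7
position: [0.6169, 0.0225, 0.1897]
orientation: [-0.0, 0.999, -0.039, 0.002]
force: [0.2, 1.0, -0.5]
opening: 0.453
rod top 112.86432397488649 ((615.8082885742188, 21.77751922607422), 7.194260597229004)
shoulder z [66.98011752 72.45551611 74.02900669]
```

View pics/side4.png

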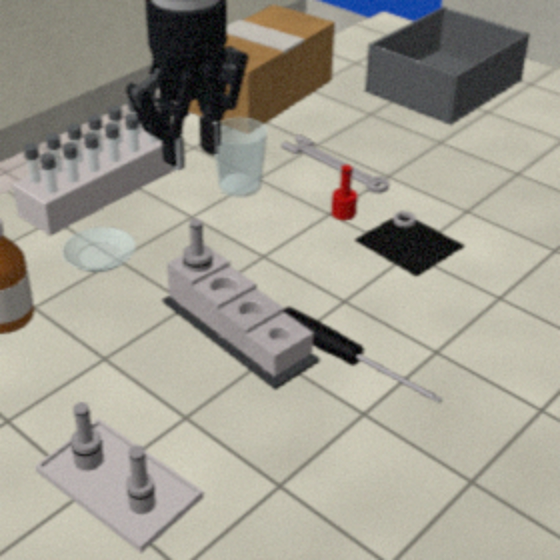

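The side view shows the piston upright in the top bore at about (197,245). The tray pistons, collar, red decoy and other things are where they were. The rod top reads 112.9 mm (112 expected) and the shoulder 72.5 mm (72 expected), so it is fully home.

```bash
python3 -c "
from plant import *
print(finish_job(), observe()['time'])"
```

```text
the job is handed in; nothing more can be done
the job is handed in; nothing more can be done
```

The mat piston fits the fourth bore (the highest step, 33.2 mm wide), so its foot is about 32 mm. It is seated there fully home, released, and the job is handed in.

- **Tries:** I lifted it by the rod and set it down on bores 1, 2 and 3 in turn. Each refused it at about 6–8 N, with the underside staying at step height. It entered bore 4 with no noticeable force and met the floor at about 4–5 N. All readings were far below 30 N, though force was only read at the end of each move.
- **Last checks:** After release the rod top stood at 112.9 mm (112 expected) and the shoulder at 72.5 mm (72 expected). The gripper was clear above it, touching nothing. In the side view, the two tray pistons and the bystanders in frame looked undisturbed; the jar was outside that frame. The last move ended at 13.7 s on the robot's clock, against the 67 s limit.
- **Disagreements:** The camera and the arm's own position reading differed by about 0.5–1 mm. I corrected for this by measuring the held piston and bore 4 in the same picture. No check failed.

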